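# Sort drilled adapters with a pin gauge

### The arm

A 6-joint arm with a two-finger parallel gripper is mounted at the origin on the work surface. World frame = base frame: x ahead of the robot, y to its left, z up, the work surface at z = 0. Lengths are in mm, angles in rad, forces in N, time in s.
With the tool pointing down it reaches from about 350 to 1000 mm from the base axis. Payload 7.1 kg.
Tool frame: the origin (TCP) lies on the centre line of the jaws, within the pads' length; the fingertips stand 8 mm ahead of it and the grasp point (between the pads) lies 11 mm behind it; z points along the fingers, y is the direction in which the jaws open and shut (so a half turn about z gives the same grasp; the last joint's range is limited). The gripper opens to 85 mm and grips with 20 to 120 N. Pads are 22 mm wide; open, the fingers measure 114 mm over their backs; the gripper's body (76 mm by 85 mm) begins 54 mm behind the grasp point. The pads swing forward as they close: fully open they stand 13 mm farther back than shut.
Start: joints at [1.29, 0.423, 1.63, -0, 1.089, -0.019], TCP at [161.731, 603.695, 239.319] pointing down, gripper open.
Joint ranges: [-3, 3], [-0.9, 2.11], [0.09, 2.58], [-1.31, 4.45], [0.11, 2.69], [-2.54, 2.54]. Speed limits (rad/s): [2.39, 2.39, 3.01, 3.14, 3.14, 3.14].

### API

Orientations are given as [roll, pitch, yaw] about the fixed x, y, z axes, in that order (R = Rz(yaw) Ry(pitch) Rx(roll)).
In Python, from bench import manip, snapshot, camera_info gives the robot as it stands. The module is installed in compiled form; this text tells all that it offers.
- The arm moves only by the tool apply_moves, never from a script. Its argument "moves" is a list of rows, each an object of numbers: "x", "y", "z": the shift along the tool's x, y, z in m; "turn": the turn about the tool's z in degrees. A call has 1 to 20 rows; each row is the pose to reach, as a shift and turn from the pose measured when the call began, along the tool's axes at that moment; what a row does not reach only later rows make up. A row lasts 1/10 s, in which the tool goes at most 50 mm and 8.59 degrees, less where a joint would pass 70% of its speed; a pose out of reach is approached as far as the arm can. A call with a gripper value outside its range is refused whole. "claw" is the closure, from 0 (fully open) to 1 (shut), set as the call begins (left out, the last holds). The fingers move at their own pace and stop on an object; "newtons" is the grip in N (left out, the last holds). Time passes only in rows, so rows that repeat a pose let the fingers close. It gives the time, the measured TCP pose, the force and the opening at its end, in the units of the state.
- manip.sense(): the state, without advancing time (a new reading comes with each control period).
- snapshot(name): name is "side" or "top" or "wrist"; returns the picture (420x560x3 uint8, red, green, blue); there is no depth.
- camera_info(name): a dict with "camera_matrix" (3x3 intrinsics, pixels), "rvec" (rotation vector, rad) and "tvec" (3), from world to camera coordinates, as OpenCV has them; the wrist camera has in their place "T_tool_cam" (4x4, takes a point from camera to tool coordinates, whose origin is the TCP and whose axes are the flange's). Camera axes: x right, y down, z forward; pixel columns grow to the right and rows downward; lengths in mm; the calibration is good to about 2 mm. A picture is of the moment at which its call begins: read the wrist's pose just before it. camera_info takes no time and is no camera call.
- manip.finish_job(): hands the job in, once; it reports no verdict.
The state is a dict: "t": time; "joint_pos": joint angles; "qd": joint speeds; "joint_torque": joint torques, N m; "ee_pos": TCP position; "tool_rot": TCP orientation; "wrist_force": force on the tool from outside, world axes, zero at the start; "wrist_torque": the same for the moment, N m; "finger_gap": finger opening in mm.
Only numpy, scipy, OpenCV 4.12 (cv2) and the standard library are available. Lean on these libraries where they do the work, as an engineer would, in place of code of your own. Each camera call takes 0.05 s, during which the arm holds its last target. There are 200 camera calls.

### The job

By trying the pin gauge in their bores, without forcing it, find the one of the three round aluminium adapters that lets it in right up to its collar. Slide (do not lift or tip) that adapter onto the solid rubber mat and the two in which the gauge sticks part-way into the green taped outline, each wholly inside the edges. Leave the gauge standing in the good adapter, fully home, and leave the other things on the bench alone.

Things in the scene. Friction and masses are not known exactly. Their poses are not given: they have to be found in the camera images.
- gauge_grip (a point): Pin gauge, loose, 110 mm long, 0.15 kg, upright in its stand. From below: steel pin 19 mm diameter, 50 mm long (lowest 4 mm taper to 15 mm), collar 34 mm diameter, 6 mm thick, square black handle 24 x 24 x 54 mm. Point at the handle's centre, 83 mm above the pin's end; x, y square to the handle's flats, z up along the gauge.
- gauge_tip (a point): Centre of the lower end face of the gauge's pin; same axes as the handle. When the gauge is fully home in a bore its collar rests on the top face and this point is 50 mm below it.
- stand_mouth (a point): The gauge's stand, fixed: a grey cylinder 60 mm in diameter on a thin 90 mm steel foot, 60 mm tall in all. Point at the centre of the mouth of its hole, level with the top, z up. Hole 27 mm wide (33 mm for the first 3 mm), 54 mm deep. It only holds the gauge at the start.
- adapter_a_mouth (a point): Round aluminium centrifuge adapter, loose, 76 mm diameter, 55 mm tall, about 0.45 kg; point at the centre of its bore's mouth, level with the top, z up. Bore 27 mm wide for 3 mm, then 23 mm: in a good adapter down to a floor 52 mm deep; in a bad one it narrows to 13 mm, 20 to 30 mm down, and the gauge stops there on a hard shoulder.
- adapter_b_mouth (a point): Round aluminium centrifuge adapter, loose, 76 mm diameter, 55 mm tall, about 0.45 kg; point at the centre of its bore's mouth, level with the top, z up. Looks the same as the other two; only trying the gauge tells good from bad, the letter does not. Exactly one of the three is good.
- adapter_c_mouth (a point): Round aluminium centrifuge adapter, loose, 76 mm diameter, 55 mm tall, about 0.45 kg; point at the centre of its bore's mouth, level with the top, z up. Looks the same as the other two. The adapters slide on their smooth bases (friction about 0.35) when pushed from the side, or drawn along by the gauge standing in the bore.
- mat: The mat for good adapters: a solid dark rubber strip, flush with the bench, 120 mm (its x) by 420 mm (its y). Origin at its middle, on the bench. It lies either nearer to the robot than the row of adapters or beyond it.
- tape: The field for rejects: an outline of green tape, open in the middle, flush with the bench, 120 mm (its x) by 420 mm (its y) over all. Origin at its middle, on the bench. It lies on the other side of the row from the mat.
- reagent_bottle: Bystander, loose: white-labelled bottle, 66 mm diameter, 140 mm tall. Origin at the centre of its underside. Leave it alone.
- tape_roll: Bystander, loose: roll of green tape lying flat, 100 mm diameter, 22 mm tall. Origin at the centre of its underside. Leave it alone.
- sample_tube: Bystander, loose: capped tube standing on its cap, cap 40 mm diameter, 108 mm tall. Origin at the centre of its underside. Leave it alone.
- cap_jar: Bystander, loose: small jar, 56 mm diameter, 65 mm tall. Origin at the centre of its underside. Leave it alone.
- tip_box: Bystander, loose: closed orange pipette-tip box, 90 x 120 x 50 mm tall. Origin at the centre of its underside. Leave it alone.
Not all that is in view belongs to the job. What is shaped like the part that bears adapter_c_mouth but purple is not meant.

How it is judged (in metres and radians):
At the end, for the whole second after the job is handed in: The adapter with the gauge in it (pin 44 mm deep or more, within 8 mm of the bore's axis) stands upright on the mat, the other two in the taped outline: centres within 26 mm of the strip's long middle line and 180 mm of its middle along it; all at rest and let go (((z of gauge_tip in the frame of adapter_a_mouth below -0.044 m and horizontal distance between gauge_tip and adapter_a_mouth below 0.008 m and x of adapter_a_mouth in the frame of mat between -0.026 and 0.026 m and y of adapter_a_mouth in the frame of mat between -0.18 and 0.18 m and x of adapter_b_mouth in the frame of tape between -0.026 and 0.026 m and y of adapter_b_mouth in the frame of tape between -0.18 and 0.18 m and x of adapter_c_mouth in the frame of tape between -0.026 and 0.026 m and y of adapter_c_mouth in the frame of tape between -0.18 and 0.18 m) or (z of gauge_tip in the frame of adapter_b_mouth below -0.044 m and horizontal distance between gauge_tip and adapter_b_mouth below 0.008 m and x of adapter_b_mouth in the frame of mat between -0.026 and 0.026 m and y of adapter_b_mouth in the frame of mat between -0.18 and 0.18 m and x of adapter_a_mouth in the frame of tape between -0.026 and 0.026 m and y of adapter_a_mouth in the frame of tape between -0.18 and 0.18 m and x of adapter_c_mouth in the frame of tape between -0.026 and 0.026 m and y of adapter_c_mouth in the frame of tape between -0.18 and 0.18 m) or (z of gauge_tip in the frame of adapter_c_mouth below -0.044 m and horizontal distance between gauge_tip and adapter_c_mouth below 0.008 m and x of adapter_c_mouth in the frame of mat between -0.026 and 0.026 m and y of adapter_c_mouth in the frame of mat between -0.18 and 0.18 m and x of adapter_a_mouth in the frame of tape between -0.026 and 0.026 m and y of adapter_a_mouth in the frame of tape between -0.18 and 0.18 m and x of adapter_b_mouth in the frame of tape between -0.026 and 0.026 m and y of adapter_b_mouth in the frame of tape between -0.18 and 0.18 m)) and angle between gauge_tip's own z axis and vertical below 0.15 rad and angle between each of adapter_a_mouth, adapter_b_mouth, adapter_c_mouth's own z axis and vertical below 0.1 rad and height (world z) of each of adapter_a_mouth, adapter_b_mouth, adapter_c_mouth below 0.062 m and linear speed of each of adapter_a, adapter_b, adapter_c below 0.02 m/s); the robot touches nothing.
It fails at once if an adapter is tipped over or lifted (tilt over 0.4 rad, or raised over 25 mm) (angle between any of adapter_a_mouth, adapter_b_mouth, adapter_c_mouth's own z axis and vertical above 0.4 rad or height (world z) of any of adapter_a_mouth, adapter_b_mouth, adapter_c_mouth above 0.08 m).
It fails at once if the gauge is forced against an adapter (over 80 N) (contact force between gauge and adapter_a above 80 N or contact force between gauge and adapter_b above 80 N or contact force between gauge and adapter_c above 80 N).
It fails at once if a bystander is moved by more than 25 mm (distance of any of reagent_bottle, tape_roll, sample_tube, cap_jar, tip_box from where it was at the start of the episode above 0.025 m).
It also fails if it takes over 67 s, if anything falls off the work surface, if the arm or the gripper's body presses on something with over 40 N, if the wrist force passes 120 N, or if a joint passes its speed limit or range.

## Working session

There is one attempt and no reset: what is moved stays moved. The work goes in short steps, Python scripts to look and compute and a tool call to move; the robot and the scene stay as the last step left them, time stands still between calls to the robot, and variables do not carry over. Pictures are saved under pics/ and viewed, about 8 in all and at most 12, crops included, and the job is handed in when it is done.

Besides the shell and the picture viewer there is one more tool, called after "Emit:" in YAML: its name, and indented under it one key for each argument. apply_moves: Moves the arm, as the interface text tells. Its arguments: {"type":"object","properties":{"moves":{"type":"array","items":{"type":"object","properties":{"x":{"type":"number"},"y":{"type":"number"},"z":{"type":"number"},"turn":{"type":"number"}}}},"claw":{"type":"number"},"newtons":{"type":"number"}},"required":["moves"]}

```bash
mkdir -p pics
cat > h.py <<'E'
from bench import manip, snapshot, camera_info
import numpy as np, cv2
from scipy.spatial.transform import Rotation as Ro
def cam(n):
    c=camera_info(n);K=np.array(c["camera_matrix"],float)
    if "rvec" in c:
        R=cv2.Rodrigues(np.array(c["rvec"],float))[0];t=np.array(c["tvec"],float).ravel()
        return K,R,t
    s=manip.sense();T=np.array(c["T_tool_cam"]);Rt=Ro.from_euler('xyz',s["tool_rot"]).as_matrix()
    Rc=Rt@T[:3,:3];p=Rt@T[:3,3]+np.array(s["ee_pos"]);return K,Rc.T,-Rc.T@p
def ray(C,u,v,z):
    K,R,t=C;d=R.T@np.linalg.inv(K)@[u,v,1];o=-R.T@t
    return o+d*(z-o[2])/d[2]
def proj(C,p):
    K,R,t=C;q=K@(R@np.array(p,float)+t);return q[:2]/q[2]
def save(n,f):
    im=snapshot(n);cv2.imwrite(f,im[:,:,::-1]);return im
E
python3 - <<'E'
from h import *
save("top","pics/top0.png");save("side","pics/side0.png")
print(manip.sense())
for n in("top","side"):
    K,R,t=cam(n);print(n,K[0,0],-R.T@t,R[2])
E
```

```text
{'t': 0.1, 'joint_pos': array([ 1.28995463e+00,  4.23779774e-01,  1.63061086e+00,  4.65787284e-06,
        1.08864125e+00, -1.89878003e-02]), 'qd': array([-0.00033905, -0.00048743, -0.00108851, -0.00097687,  0.00076051,
       -0.00095961]), 'joint_torque': array([ 4.79647806e-04, -5.58426619e+01, -2.82445318e+01, -4.20492074e-05,
        2.90904602e-03,  2.48900911e-06]), 'ee_pos': array([161.62418325, 603.22797357, 238.61491498]), 'tool_rot': array([-3.14015376e+00, -3.14491701e-05,  2.87973657e+00]), 'wrist_force': array([-0.00617539, -0.36480414,  0.2782379 ]), 'wrist_torque': array([ 0.05785482, -0.02004266, -0.05510794]), 'finger_gap': 85.36402895549793}
top 391.4369809610617 [ 416.13997474    9.87277282 1116.7325355 ] [ 0.08364669  0.00357932 -0.99648905]
side 497.7727927283228 [  20.4637859  -851.37678352  794.65028563] [ 0.41502639  0.69426031 -0.58800997]
```

View pics/top0.png

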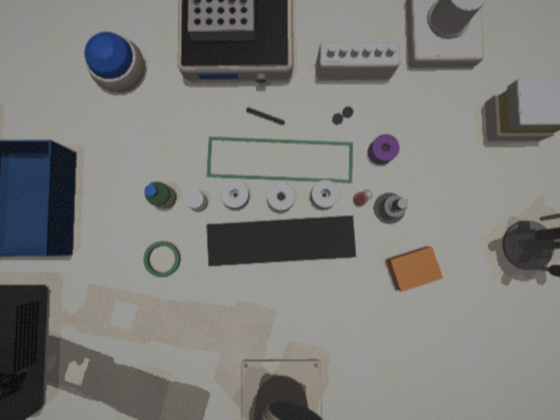

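View pics/side0.png

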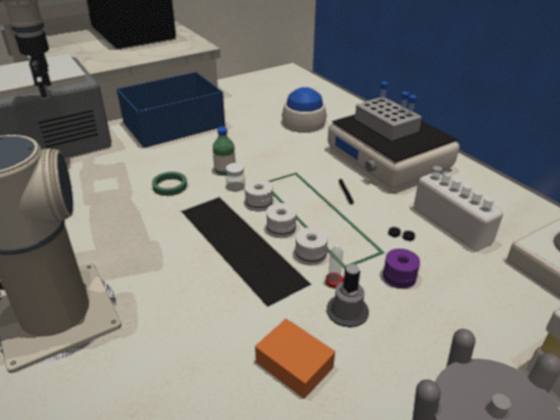

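The top picture shows three white-grey ring-shaped parts at about (235,195), (281,197) and (325,194), plus a purple one at (385,149). The purple one is the excluded look-alike. The gauge stands in its stand at about (393,207), the mat is nearer to the robot at about (281,240), and the tape outline is beyond the row at about (280,160). I'll confirm in an enlarged crop.

Run:
```python
from h import *
im=cv2.imread("pics/top0.png")
c=im[125:285,135:425]
c=cv2.resize(c,None,fx=2.75,fy=2.75,interpolation=cv2.INTER_CUBIC);print(c.shape)
cv2.imwrite("pics/crop0.png",c)
C=cam("top")
for n,u,v,z in [("a235",235,194.5,55),("281",281,197,55),("325",325,194,55),("purple",385,149,55),("gauge top",402,203,116),("tube",362,198,50),("box",415,268,50),("jar",196,200,65)]:
    print(n,ray(C,u,v,z).round())
for q in [(208,138),(353,142),(352,182),(207,177),(207,224),(354,217),(355,258),(208,265)]: print(q,ray(C,*q,0).round())
```

```text
(440, 798, 3)
a235 [562. 121.  55.]
281 [554.  -4.  55.]
325 [ 562. -125.   55.]
purple [ 686. -292.   55.]
gauge top [ 529. -314.  116.]
tube [ 551. -227.   50.]
box [ 359. -365.   50.]
jar [547. 226.  65.]
(208, 138) [736. 206.   0.]
(353, 142) [ 721. -216.    0.]
(352, 182) [ 604. -210.    0.]
(207, 177) [621. 208.   0.]
(207, 224) [485. 207.   0.]
(354, 217) [ 502. -213.    0.]
(355, 258) [ 386. -214.    0.]
(208, 265) [369. 203.   0.]
```

View pics/crop0.png

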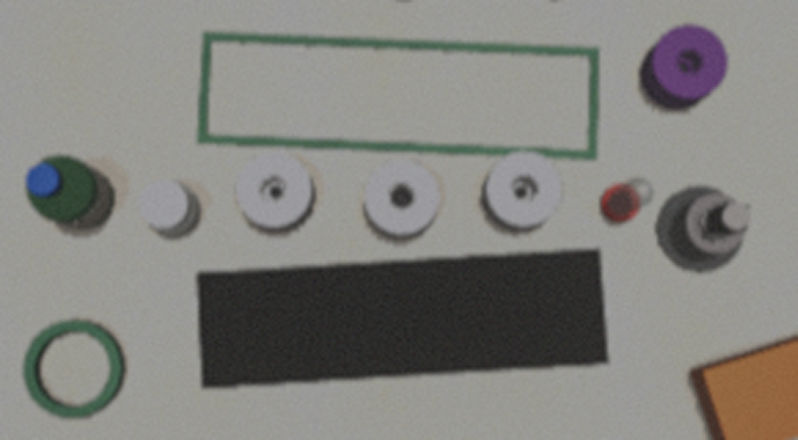

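The crop confirms three grey adapters at crop (274,189), (401,196) and (522,190), with the purple decoy at (690,62). The gauge handle's top is at crop (736,216), with the red-capped tube beside it at (622,203). The middle bore looks darkest.

```bash
cat >> h.py <<'E'
def go(x,y,z,yaw=None):
    s=manip.sense();R=Ro.from_euler('xyz',s["tool_rot"]).as_matrix()
    d=R.T@(np.array([x,y,z])-s["ee_pos"])
    y0=s["tool_rot"][2];t=0 if yaw is None else -np.degrees((yaw-y0+np.pi)%(2*np.pi)-np.pi)
    print("MOVE m",(d/1000).round(4),"turn",round(t,1),"rows",np.ceil(max(np.linalg.norm(d)/50,abs(t)/8.59)))
E
python3 - <<'E'
from h import *
print(np.array(camera_info("wrist")["T_tool_cam"]).round(3),camera_info("wrist")["camera_matrix"])
C=cam("top")
f=lambda u,v,z:ray(C,u/2.75+135,v/2.75+125,z).round(1)
A=[f(274,189,55),f(401,196,55),f(522,190,55)];print(A)
print(f(736,216,120), f(712,221,60),f(699,228,0), "tube",f(620,203,10))
print("tape",[f(*q,0) for q in[(207,34),(597,50),(594,156),(201,140)]],"mat",[f(*q,0) for q in[(198,274),(599,250),(607,361),(204,386)]])
go(530,-305,260);go(460,-305,260,np.pi)
E
```

```text
[[   0.      -0.956   -0.294   74.438]
 [   1.       0.      -0.       1.627]
 [   0.      -0.294    0.956 -134.791]
 [   0.       0.       0.       1.   ]] [[307.92897389   0.         284.63652334]
 [  0.         307.92897389 202.06381776]
 [  0.           0.           1.        ]]
[array([564.3, 122.3,  55. ]), array([556.3,  -4. ,  55. ]), array([ 561.5, -124.2,   55. ])]
[ 526.8 -314.6  120. ] [ 528.6 -310.3   60. ] [ 527.8 -314.7    0. ] tube [ 553.4 -231.    10. ]
tape [array([738. , 199.4,   0. ]), array([ 717.5, -213. ,    0. ]), array([ 604.4, -207.2,    0. ]), array([624.4, 204.9,   0. ])] mat [array([483.4, 207. ,   0. ]), array([ 505.5, -210.1,    0. ]), array([ 390.7, -215.7,    0. ]), array([367.8, 199.9,   0. ])]
MOVE m [-0.5909 -0.7819 -0.0203] turn 0 rows 20.0
MOVE m [-0.5233 -0.8001 -0.0203] turn -15.0 rows 20.0
```

Run:
```python
from h import *
go(500,-20,330,np.pi)
```

```text
MOVE m [-0.4882 -0.5145 -0.0907] turn -15.0 rows 15.0
```

Emit:
apply_moves:
  moves:
    - {"x":-0.488,"y":-0.5145,"z":-0.09,"turn":-15}
    - {"x":-0.488,"y":-0.5145,"z":-0.09,"turn":-15}
    - {"x":-0.488,"y":-0.5145,"z":-0.09,"turn":-15}
    - {"x":-0.488,"y":-0.5145,"z":-0.09,"turn":-15}
    - {"x":-0.488,"y":-0.5145,"z":-0.09,"turn":-15}
    - {"x":-0.488,"y":-0.5145,"z":-0.09,"turn":-15}
    - {"x":-0.488,"y":-0.5145,"z":-0.09,"turn":-15}
    - {"x":-0.488,"y":-0.5145,"z":-0.09,"turn":-15}
    - {"x":-0.488,"y":-0.5145,"z":-0.09,"turn":-15}
    - {"x":-0.488,"y":-0.5145,"z":-0.09,"turn":-15}
    - {"x":-0.488,"y":-0.5145,"z":-0.09,"turn":-15}
    - {"x":-0.488,"y":-0.5145,"z":-0.09,"turn":-15}
    - {"x":-0.488,"y":-0.5145,"z":-0.09,"turn":-15}
    - {"x":-0.488,"y":-0.5145,"z":-0.09,"turn":-15}
    - {"x":-0.488,"y":-0.5145,"z":-0.09,"turn":-15}
    - {"x":-0.488,"y":-0.5145,"z":-0.09,"turn":-15}
    - {"x":-0.488,"y":-0.5145,"z":-0.09,"turn":-15}
    - {"x":-0.488,"y":-0.5145,"z":-0.09,"turn":-15}

```text
t: 1.9
ee_pos: [499.0, -18.7, 328.9]
tool_rot: [-3.141, -0.002, -3.14]
wrist_force: [-1.0, -0.5, -0.3]
finger_gap: 85.7
```

Run:
```python
from h import *
C=cam("wrist");np.savez("w1",K=C[0],R=C[1],t=C[2])
im=save("wrist","pics/w1.png")
cv2.imwrite("pics/w1b.png",cv2.resize(im[:,:,::-1],None,fx=1.42,fy=1.42,interpolation=cv2.INTER_CUBIC))
s=manip.sense();print(s['t'],s["ee_pos"],s["tool_rot"]);go(528,-312,250,np.pi)
```

```text
1.95 [499.06318593 -18.66141352 329.01768263] [-3.14054791e+00 -1.26943562e-03 -3.13995092e+00]
MOVE m [-0.0286 -0.2933  0.0793] turn 0.1 rows 7.0
```

View pics/w1b.png

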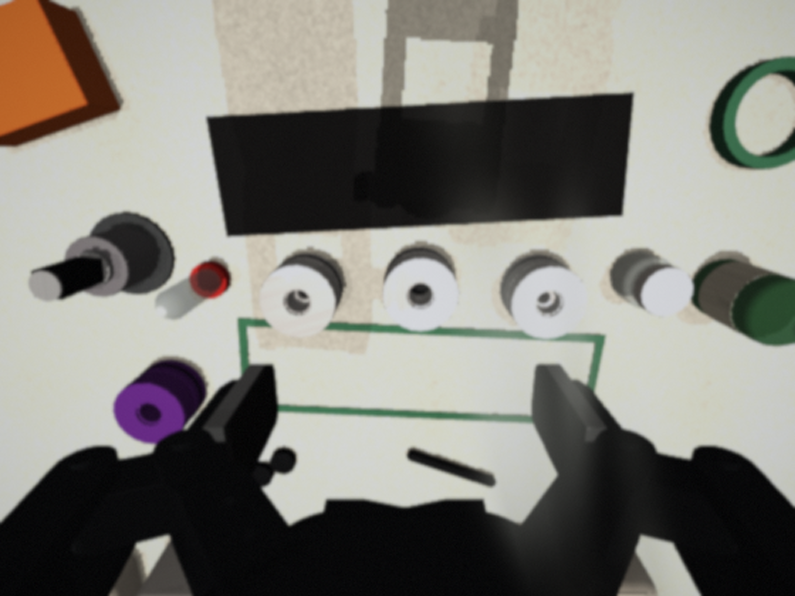

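The wrist view shows the bores at (299,300), (420,294) and (547,301), the gauge handle's top at (46,283) and the mat and tape corners. Both outer bores show a bright ledge, while the middle one is dark.

Run:
```python
from h import *
d=np.load("w1.npz");C=(d["K"],d["R"],d["t"])
f=lambda u,v,z:ray(C,u/1.42,v/1.42,z).round(1)
print([f(*q,55) for q in[(299,300),(420,294),(547,301)]])
print("gauge",f(46,283,120),f(98,266,60),"tube",f(210,279,10))
print("mat",[f(*q,0) for q in[(208,118),(632,94),(621,213),(228,235)]],"tape",[f(*q,0) for q in[(238,319),(604,336),(593,399),(248,400)]])
```

```text
[array([ 563.8, -121.3,   55. ]), array([557.3,  -2. ,  55. ]), array([564.3, 123.4,  55. ])]
gauge [ 527.5 -311.5  120. ] [ 528.3 -309.2   60. ] tube [ 555.3 -227.3   10. ]
mat [array([ 392. , -212.6,    0. ]), array([369.4, 204.6,   0. ]), array([485. , 210.8,   0. ]), array([ 509.2, -206.3,    0. ])] tape [array([ 605.4, -206.1,   -0. ]), array([625.4, 211.9,   0. ]), array([707.4, 209.8,   0. ]), array([ 709.8, -205.5,    0. ])]
```

Emit:
apply_moves:
  moves:
    - {"x":-0.029,"y":-0.293,"z":0.069}
    - {"x":-0.029,"y":-0.293,"z":0.069}
    - {"x":-0.029,"y":-0.293,"z":0.069}
    - {"x":-0.029,"y":-0.293,"z":0.069}
    - {"x":-0.029,"y":-0.293,"z":0.069}
    - {"x":-0.029,"y":-0.293,"z":0.069}
    - {"x":-0.029,"y":-0.293,"z":0.069}
    - {"x":-0.029,"y":-0.293,"z":0.069}
    - {"x":-0.029,"y":-0.293,"z":0.069}

```text
$.moves[0]: bad value
```

Run:
```python
from h import *
C=cam("wrist");np.savez("w2",K=C[0],R=C[1],t=C[2])
im=save("wrist","pics/w2.png")
print(proj(C,(528,-312,120)))
cv2.imwrite("pics/w2b.png",cv2.resize(im[60:340,120:440,::-1],None,fx=2,fy=2,interpolation=cv2.INTER_CUBIC))
s=manip.sense();print(s['t'],s["ee_pos"],s["tool_rot"])
```

```text
[ 32.04129266 199.4819102 ]
2.0 [499.20557609 -18.69623693 329.14324437] [-3.14042853e+00 -9.44053764e-04 -3.13980331e+00]
```

View pics/w2b.png

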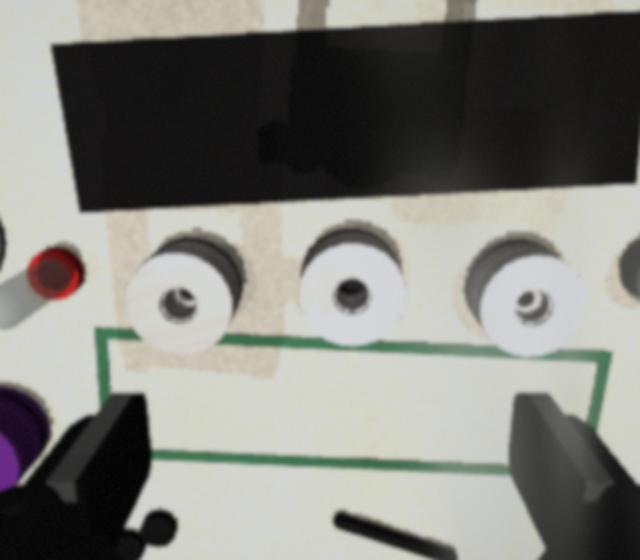

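The move was refused, probably because I left out "turn", so this picture is the same view as before, enlarged. It shows the outer bores with bright ledges at (180,302) and (533,304), and the middle bore fully dark at (352,295). I'll repeat the move with turn given.

Emit:
apply_moves:
  moves:
    - {"x":-0.029,"y":-0.293,"z":0.069,"turn":0}
    - {"x":-0.029,"y":-0.293,"z":0.069,"turn":0}
    - {"x":-0.029,"y":-0.293,"z":0.069,"turn":0}
    - {"x":-0.029,"y":-0.293,"z":0.069,"turn":0}
    - {"x":-0.029,"y":-0.293,"z":0.069,"turn":0}
    - {"x":-0.029,"y":-0.293,"z":0.069,"turn":0}
    - {"x":-0.029,"y":-0.293,"z":0.069,"turn":0}
    - {"x":-0.029,"y":-0.293,"z":0.069,"turn":0}
    - {"x":-0.029,"y":-0.293,"z":0.069,"turn":0}

```text
t: 2.9
ee_pos: [528.8, -310.2, 260.6]
tool_rot: [-3.141, -0.001, -3.139]
wrist_force: [-1.2, 1.0, 1.1]
finger_gap: 85.6
```

Run:
```python
from h import *
C=cam("wrist");np.savez("w2",K=C[0],R=C[1],t=C[2])
im=save("wrist","pics/w2.png")
print(proj(C,(528,-312,120)),proj(C,(528,-312,60)))
cv2.imwrite("pics/w2b.png",cv2.resize(im[80:330,140:430,::-1],None,fx=2.3,fy=2.3,interpolation=cv2.INTER_CUBIC))
```

```text
[281.29056861 190.44762296] [281.89406246 176.58975525]
```

View pics/w2b.png

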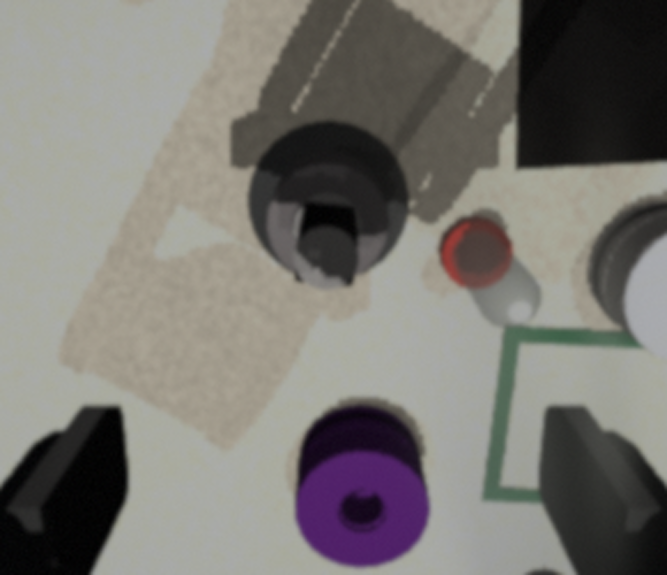

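The handle's top is centred at crop (325,256), which is (281,191) full-frame. That agrees with the predicted (281,190) for (528,-312), and the handle's flats are turned by only a few degrees. The red-capped tube at (478,252) is close on the jaw side, so I'll go down part-closed.

Emit:
apply_moves:
  moves:
    - {"x":0.001,"y":-0.002,"z":0.04,"turn":3}
    - {"x":0.001,"y":-0.002,"z":0.07,"turn":3}
    - {"x":0.001,"y":-0.002,"z":0.09,"turn":3}
    - {"x":0.001,"y":-0.002,"z":0.11,"turn":3}
    - {"x":0.001,"y":-0.002,"z":0.13,"turn":3}
    - {"x":0.001,"y":-0.002,"z":0.15,"turn":3}
    - {"x":0.001,"y":-0.002,"z":0.17,"turn":3}
    - {"x":0.001,"y":-0.002,"z":0.178,"turn":3}
    - {"x":0.001,"y":-0.002,"z":0.178,"turn":3}
    - {"x":0.001,"y":-0.002,"z":0.178,"turn":3}
  claw: 0.4
  newtons: 40

```text
t: 3.95
ee_pos: [528.5, -311.9, 83.8]
tool_rot: [-3.14, 0.0, 3.094]
wrist_force: [0.5, 1.2, 0.2]
finger_gap: 50.9
```

Run:
```python
from h import *
save("wrist","pics/w3.png")
s=manip.sense();print(s['t'],s["ee_pos"],s["tool_rot"],s["wrist_force"])
```

```text
4.0 [ 528.61638797 -312.20014633   84.09721736] [-3.13972643e+00  8.74997472e-04  3.09347901e+00] [ 0.72812262 -0.42447232  0.08317028]
```

View pics/w3.png

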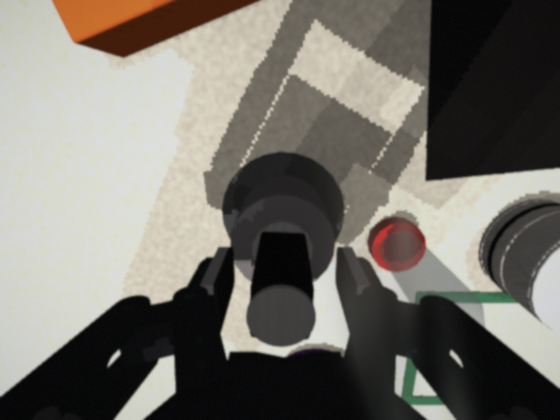

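The handle, at pixels 247–313, sits between the fingers (about 230 and 340) and is square to them. Closing now.

Emit:
apply_moves:
  moves:
    - {"x":0,"y":0,"z":0.001,"turn":0}
    - {"x":0,"y":0,"z":0.001,"turn":0}
    - {"x":0,"y":0,"z":0.001,"turn":0}
    - {"x":0,"y":0,"z":0.001,"turn":0}
    - {"x":0,"y":0,"z":0.001,"turn":0}
    - {"x":0,"y":0,"z":0.001,"turn":0}
    - {"x":0,"y":0,"z":0.001,"turn":0}
  claw: 1
  newtons: 40

```text
t: 4.7
ee_pos: [529.2, -312.4, 84.1]
tool_rot: [-3.139, 0.002, 3.093]
wrist_force: [0.1, 1.8, 6.3]
finger_gap: 23.4
```

Emit:
apply_moves:
  moves:
    - {"x":0,"y":0,"z":-0.02,"turn":0}
    - {"x":0,"y":0,"z":-0.04,"turn":0}
    - {"x":0,"y":0,"z":-0.06,"turn":0}
    - {"x":0,"y":0,"z":-0.08,"turn":0}
    - {"x":0,"y":0,"z":-0.1,"turn":0}
    - {"x":0,"y":0,"z":-0.12,"turn":0}
    - {"x":0,"y":0,"z":-0.14,"turn":0}
    - {"x":0,"y":0,"z":-0.14,"turn":0}

```text
t: 5.5
ee_pos: [530.1, -313.0, 226.8]
tool_rot: [-3.137, 0.007, 3.093]
wrist_force: [-0.3, -0.4, -1.8]
finger_gap: 23.2
```

Run:
```python
from h import *
s=manip.sense();print(s['t'],s["ee_pos"],s["tool_rot"],s["wrist_force"],s["finger_gap"])
go(557,-3,205,np.pi)
```

```text
5.5 [ 530.12859003 -312.9872521   226.76506731] [-3.13681995  0.00660528  3.09317849] [-0.32935601 -0.37717896 -1.77085117] 23.247839514445687
MOVE m [-0.0117  0.311   0.0204] turn -2.8 rows 7.0
```

Emit:
apply_moves:
  moves:
    - {"x":-0.0117,"y":0.311,"z":0.02,"turn":-2.8}
    - {"x":-0.0117,"y":0.311,"z":0.02,"turn":-2.8}
    - {"x":-0.0117,"y":0.311,"z":0.02,"turn":-2.8}
    - {"x":-0.0117,"y":0.311,"z":0.02,"turn":-2.8}
    - {"x":-0.0117,"y":0.311,"z":0.02,"turn":-2.8}
    - {"x":-0.0117,"y":0.311,"z":0.02,"turn":-2.8}
    - {"x":-0.0117,"y":0.311,"z":0.02,"turn":-2.8}
    - {"x":-0.0117,"y":0.311,"z":0.05,"turn":-2.8}
    - {"x":-0.0117,"y":0.311,"z":0.08,"turn":-2.8}
    - {"x":-0.0117,"y":0.311,"z":0.08,"turn":-2.8}
    - {"x":-0.0117,"y":0.311,"z":0.08,"turn":-2.8}

```text
t: 6.6
ee_pos: [556.8, -3.8, 144.7]
tool_rot: [-3.136, 0.004, 3.141]
wrist_force: [-0.1, -0.3, -0.5]
finger_gap: 23.8
```

Run:
```python
from h import *
s=manip.sense();print(s["ee_pos"],s["tool_rot"],s["wrist_force"])
C=cam("wrist");K=cam("side")
a=save("wrist","pics/w4.png");b=save("side","pics/s4.png")
p=s["ee_pos"]-[0,0,74];q=proj(K,p).astype(int);w=proj(C,p).astype(int);print(q,proj(K,(557,-3,55)),w,proj(C,(557,-3,55)))
c1=cv2.resize(a[150:330,190:370,::-1],None,fx=2.2,fy=2.2,interpolation=2)
x,y=q;c2=cv2.resize(b[y-90:y+90,x-90:x+90,::-1],None,fx=2.2,fy=2.2,interpolation=2)
cv2.imwrite("pics/m4.png",np.hstack([c1,c2]))
```

```text
[556.77497892  -3.80436375 144.72697678] [-3.13644803  0.00410623  3.14148826] [-0.14060376 -0.27170475 -0.53870974]
[280 205] [279.99119084 210.90439587] [283 214] [284.44305908 208.14438387]
```

View pics/m4.png

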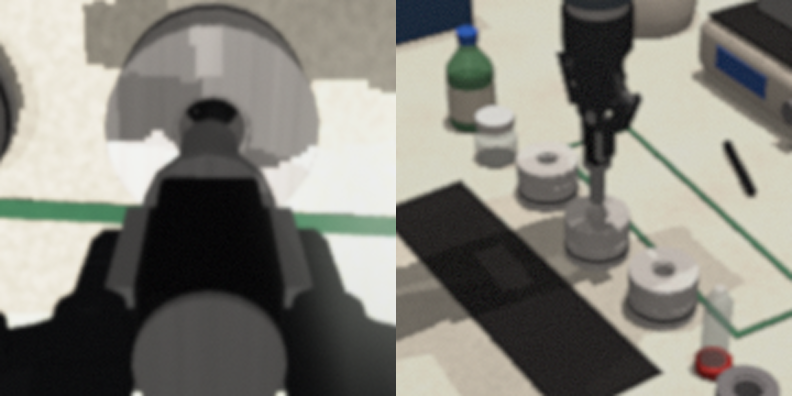

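The pin is centred over the middle bore: the pin is at crop x≈209 and the mouth at about 212, row ≈129 against a predicted 128. Inserting gently.

Emit:
apply_moves:
  moves:
    - {"x":0,"y":0,"z":0.005,"turn":0}
    - {"x":0,"y":0,"z":0.01,"turn":0}
    - {"x":0,"y":0,"z":0.014,"turn":0}
    - {"x":0,"y":0,"z":0.018,"turn":0}
    - {"x":0,"y":0,"z":0.022,"turn":0}
    - {"x":0,"y":0,"z":0.026,"turn":0}
    - {"x":0,"y":0,"z":0.03,"turn":0}
    - {"x":0,"y":0,"z":0.034,"turn":0}
    - {"x":0,"y":0,"z":0.034,"turn":0}

```text
t: 7.6
ee_pos: [558.1, -4.0, 111.7]
tool_rot: [-3.136, 0.007, 3.141]
wrist_force: [-0.0, 0.6, -1.9]
finger_gap: 23.8
```

Emit:
apply_moves:
  moves:
    - {"x":0,"y":0,"z":0.002,"turn":0}
    - {"x":0,"y":0,"z":0.004,"turn":0}
    - {"x":0,"y":0,"z":0.006,"turn":0}
    - {"x":0,"y":0,"z":0.006,"turn":0}

```text
t: 8.0
ee_pos: [558.0, -4.0, 105.5]
tool_rot: [-3.136, 0.006, 3.141]
wrist_force: [-0.2, 0.1, -1.1]
finger_gap: 23.3
```

Emit:
apply_moves:
  moves:
    - {"x":0,"y":0,"z":0.002,"turn":0}
    - {"x":0,"y":0,"z":0.004,"turn":0}
    - {"x":0,"y":0,"z":0.006,"turn":0}
    - {"x":0,"y":0,"z":0.006,"turn":0}

```text
t: 8.4
ee_pos: [557.8, -4.0, 99.1]
tool_rot: [-3.136, 0.006, 3.141]
wrist_force: [-0.1, 1.0, -1.5]
finger_gap: 23.4
```

Emit:
apply_moves:
  moves:
    - {"x":0,"y":0,"z":0.002,"turn":0}
    - {"x":0,"y":0,"z":0.004,"turn":0}
    - {"x":0,"y":0,"z":0.006,"turn":0}
    - {"x":0,"y":0,"z":0.008,"turn":0}
    - {"x":0,"y":0,"z":0.008,"turn":0}

```text
t: 8.9
ee_pos: [557.6, -4.1, 90.8]
tool_rot: [-3.136, 0.005, 3.141]
wrist_force: [-0.5, 0.5, -1.9]
finger_gap: 23.9
```

Emit:
apply_moves:
  moves:
    - {"x":0,"y":0,"z":0.002,"turn":0}
    - {"x":0,"y":0,"z":0.004,"turn":0}
    - {"x":0,"y":0,"z":0.006,"turn":0}
    - {"x":0,"y":0,"z":0.008,"turn":0}
    - {"x":0,"y":0,"z":0.009,"turn":0}

```text
t: 9.4
ee_pos: [557.6, -4.1, 81.5]
tool_rot: [-3.136, 0.005, 3.141]
wrist_force: [0.1, 0.2, -0.9]
finger_gap: 23.4
```

The pin went about 48 mm deep with no resistance, so the middle adapter is the good one. I'll withdraw, then test and drag the outer two before coming back to it.

Emit:
apply_moves:
  moves:
    - {"x":0,"y":0,"z":-0.015,"turn":0}
    - {"x":0,"y":0,"z":-0.03,"turn":0}
    - {"x":0,"y":0,"z":-0.045,"turn":0}
    - {"x":0,"y":0,"z":-0.06,"turn":0}
    - {"x":0,"y":0,"z":-0.072,"turn":0}
    - {"x":0,"y":0,"z":-0.075,"turn":0}

```text
t: 10.0
ee_pos: [558.3, -3.8, 159.0]
tool_rot: [-3.136, 0.009, 3.141]
wrist_force: [-0.2, 0.1, -1.6]
finger_gap: 23.1
```

Run:
```python
from h import *
s=manip.sense();print(s["ee_pos"],s["tool_rot"])
go(563,-123,146)
```

```text
[558.32006836  -3.75985249 159.04473753] [-3.13637383  0.00885566  3.14138308]
MOVE m [-0.0046 -0.1192  0.0137] turn 0 rows 3.0
```

Emit:
apply_moves:
  moves:
    - {"x":-0.0046,"y":-0.119,"z":0,"turn":0}
    - {"x":-0.0046,"y":-0.119,"z":0,"turn":0}
    - {"x":-0.0046,"y":-0.119,"z":0,"turn":0}
    - {"x":-0.0046,"y":-0.119,"z":0.013,"turn":0}
    - {"x":-0.0046,"y":-0.119,"z":0.013,"turn":0}

```text
t: 10.5
ee_pos: [561.4, -122.6, 144.9]
tool_rot: [-3.137, 0.005, 3.14]
wrist_force: [-0.7, -0.0, -1.7]
finger_gap: 23.8
```

Run:
```python
from h import *
s=manip.sense();print(s["ee_pos"],s["tool_rot"],s["wrist_force"])
C=cam("wrist");a=save("wrist","pics/w5.png")
p=s["ee_pos"]-[0,0,74];o=np.array([190,150]);print((proj(C,p)-o)*2.2,(proj(C,(563,-123,55))-o)*2.2)
cv2.imwrite("pics/m5.png",cv2.resize(a[150:330,190:370,::-1],None,fx=2.2,fy=2.2,interpolation=2))
```

```text
[ 561.44318515 -122.61568788  144.87586244] [-3.13746415  0.00544121  3.14006971] [-0.70220511 -0.04661126 -1.67738942]
[204.7904186  142.22696191] [204.11695765 131.07191547]
```

View pics/m5.png

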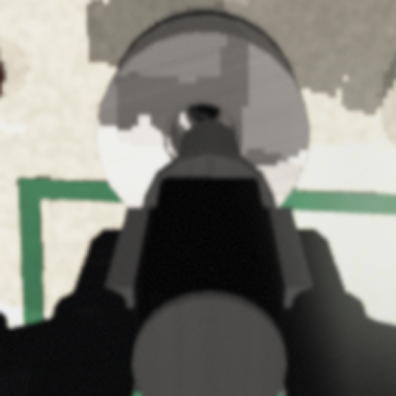

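The adapter's outline spans 98–310 (centre 204) with the pin at about 209, so I'll shift about 2 mm towards -y and then insert, watching the force.

Emit:
apply_moves:
  moves:
    - {"x":-0.001,"y":-0.002,"z":0.005,"turn":0}
    - {"x":-0.001,"y":-0.002,"z":0.01,"turn":0}
    - {"x":-0.001,"y":-0.002,"z":0.014,"turn":0}
    - {"x":-0.001,"y":-0.002,"z":0.018,"turn":0}
    - {"x":-0.001,"y":-0.002,"z":0.022,"turn":0}
    - {"x":-0.001,"y":-0.002,"z":0.026,"turn":0}
    - {"x":-0.001,"y":-0.002,"z":0.03,"turn":0}
    - {"x":-0.001,"y":-0.002,"z":0.033,"turn":0}
    - {"x":-0.001,"y":-0.002,"z":0.033,"turn":0}

```text
t: 11.45
ee_pos: [563.0, -124.2, 112.0]
tool_rot: [-3.137, 0.006, 3.141]
wrist_force: [2.1, 0.2, -2.3]
finger_gap: 24.1
```

Emit:
apply_moves:
  moves:
    - {"x":0,"y":0,"z":0.001,"turn":0}
    - {"x":0,"y":0,"z":0.002,"turn":0}
    - {"x":0,"y":0,"z":0.003,"turn":0}

```text
t: 11.75
ee_pos: [563.0, -124.2, 109.0]
tool_rot: [-3.137, 0.006, 3.141]
wrist_force: [0.4, -0.1, -1.3]
finger_gap: 23.6
```

Emit:
apply_moves:
  moves:
    - {"x":0,"y":0,"z":0.001,"turn":0}
    - {"x":0,"y":0,"z":0.002,"turn":0}
    - {"x":0,"y":0,"z":0.002,"turn":0}

```text
t: 12.05
ee_pos: [563.0, -124.2, 106.9]
tool_rot: [-3.137, 0.006, 3.141]
wrist_force: [2.0, -1.4, -2.7]
finger_gap: 23.8
```

Emit:
apply_moves:
  moves:
    - {"x":0,"y":0,"z":0.001,"turn":0}
    - {"x":0,"y":0,"z":0.002,"turn":0}
    - {"x":0,"y":0,"z":0.002,"turn":0}

```text
t: 12.35
ee_pos: [563.0, -124.2, 104.8]
tool_rot: [-3.137, 0.006, 3.141]
wrist_force: [1.6, -0.8, -1.9]
finger_gap: 23.5
```

Emit:
apply_moves:
  moves:
    - {"x":0,"y":0,"z":0.001,"turn":0}
    - {"x":0,"y":0,"z":0.002,"turn":0}
    - {"x":0,"y":0,"z":0.002,"turn":0}

```text
t: 12.65
ee_pos: [562.9, -124.3, 102.6]
tool_rot: [-3.137, 0.006, 3.141]
wrist_force: [2.7, -0.6, -1.7]
finger_gap: 23.8
```

Emit:
apply_moves:
  moves:
    - {"x":0,"y":0,"z":0.001,"turn":0}
    - {"x":0,"y":0,"z":0.0015,"turn":0}
    - {"x":0,"y":0,"z":0.0015,"turn":0}

```text
t: 12.95
ee_pos: [562.9, -124.3, 101.0]
tool_rot: [-3.137, 0.006, 3.141]
wrist_force: [2.0, -0.4, -1.3]
finger_gap: 23.6
```

Emit:
apply_moves:
  moves:
    - {"x":0,"y":0,"z":0.001,"turn":0}
    - {"x":0,"y":0,"z":0.0015,"turn":0}
    - {"x":0,"y":0,"z":0.0015,"turn":0}

```text
t: 13.25
ee_pos: [563.1, -124.3, 100.1]
tool_rot: [-3.137, 0.006, 3.141]
wrist_force: [-1.2, 1.2, 5.3]
finger_gap: 23.6
```

Emit:
apply_moves:
  moves:
    - {"x":0,"y":0,"z":0.001,"turn":0}
    - {"x":0,"y":0,"z":0.0015,"turn":0}
    - {"x":0,"y":0,"z":0.0015,"turn":0}

```text
t: 13.55
ee_pos: [563.3, -124.3, 100.0]
tool_rot: [-3.137, 0.006, 3.141]
wrist_force: [-1.7, 0.1, 13.6]
finger_gap: 23.4
```

Contact at about 29 mm deep with 14 N, so this one is a reject. I'll ease off 1.5 mm and drag it about 105 mm into the outline.

Emit:
apply_moves:
  moves:
    - {"x":0,"y":0,"z":-0.002,"turn":0}
    - {"x":-0.004,"y":0,"z":-0.002,"turn":0}
    - {"x":-0.01,"y":0,"z":-0.002,"turn":0}
    - {"x":-0.018,"y":0,"z":-0.002,"turn":0}
    - {"x":-0.026,"y":0,"z":-0.002,"turn":0}
    - {"x":-0.034,"y":0,"z":-0.002,"turn":0}
    - {"x":-0.042,"y":0,"z":-0.002,"turn":0}
    - {"x":-0.05,"y":0,"z":-0.002,"turn":0}
    - {"x":-0.058,"y":0,"z":-0.002,"turn":0}
    - {"x":-0.066,"y":0,"z":-0.002,"turn":0}
    - {"x":-0.074,"y":0,"z":-0.002,"turn":0}
    - {"x":-0.082,"y":0,"z":-0.002,"turn":0}
    - {"x":-0.09,"y":0,"z":-0.002,"turn":0}
    - {"x":-0.097,"y":0,"z":-0.002,"turn":0}
    - {"x":-0.102,"y":0,"z":-0.002,"turn":0}
    - {"x":-0.105,"y":0,"z":-0.002,"turn":0}
    - {"x":-0.105,"y":0,"z":-0.002,"turn":0}

```text
t: 15.25
ee_pos: [669.0, -124.4, 102.8]
tool_rot: [-3.137, 0.007, 3.141]
wrist_force: [0.8, 0.3, -1.9]
finger_gap: 23.2
```

Emit:
apply_moves:
  moves:
    - {"x":0.001,"y":0,"z":-0.008,"turn":0}
    - {"x":0.001,"y":0,"z":-0.016,"turn":0}
    - {"x":0.001,"y":0,"z":-0.024,"turn":0}
    - {"x":0.001,"y":0,"z":-0.034,"turn":0}
    - {"x":0.001,"y":0,"z":-0.045,"turn":0}
    - {"x":0.001,"y":0,"z":-0.06,"turn":0}
    - {"x":0.001,"y":0,"z":-0.06,"turn":0}

```text
t: 15.95
ee_pos: [669.2, -124.4, 166.0]
tool_rot: [-3.136, 0.012, 3.141]
wrist_force: [0.4, 0.6, -1.0]
finger_gap: 23.5
```

Run:
```python
from h import *
s=manip.sense();print(s['t'],s["ee_pos"],s["tool_rot"],s["wrist_force"])
save("top","pics/t6.png");save("wrist","pics/w6.png")
go(564,123,160)
```

```text
15.95 [ 669.16536213 -124.44714806  165.97611818] [-3.13623658  0.01190303  3.14119001] [ 0.41760456  0.56890554 -1.02051614]
MOVE m [0.104  0.2472 0.0015] turn 0 rows 6.0
```

Emit:
apply_moves:
  moves:
    - {"x":0.104,"y":0.2462,"z":0,"turn":0}
    - {"x":0.104,"y":0.2462,"z":0,"turn":0}
    - {"x":0.104,"y":0.2462,"z":0,"turn":0}
    - {"x":0.104,"y":0.2462,"z":0,"turn":0}
    - {"x":0.104,"y":0.2462,"z":0,"turn":0}
    - {"x":0.104,"y":0.2462,"z":0,"turn":0}
    - {"x":0.104,"y":0.2462,"z":0.018,"turn":0}
    - {"x":0.104,"y":0.2462,"z":0.02,"turn":0}
    - {"x":0.104,"y":0.2462,"z":0.02,"turn":0}

```text
t: 16.95
ee_pos: [563.7, 121.4, 140.8]
tool_rot: [-3.136, 0.007, 3.141]
wrist_force: [-0.7, 0.0, -1.7]
finger_gap: 23.6
```

Run:
```python
from h import *
s=manip.sense();print(s["ee_pos"],s["tool_rot"],s["wrist_force"])
C=cam("wrist");a=save("wrist","pics/w7.png")
b=cv2.imread("pics/t6.png")[125:285,135:425]
b=cv2.resize(b,None,fx=1.55,fy=1.55,interpolation=2)
m=cv2.resize(a[150:315,190:360,::-1],None,fx=2.06,fy=2.06,interpolation=2)
h=max(m.shape[0],b.shape[0]);pad=lambda i:cv2.copyMakeBorder(i,0,h-i.shape[0],0,0,0)
o=np.array([190,150]);print((proj(C,s["ee_pos"]-[0,0,74])-o)*2.06,(proj(C,(564,122,55))-o)*2.06,m.shape)
cv2.imwrite("pics/m7.png",np.hstack([pad(m),pad(b)]))
```

```text
[563.74003299 121.41912393 140.80938676] [-3.136407    0.00663613  3.14081652] [-0.65684215  0.03268534 -1.66117737]
[191.98452696 132.933808  ] [193.88726876 122.69021457] (340, 350, 3)
```

View pics/m7.png

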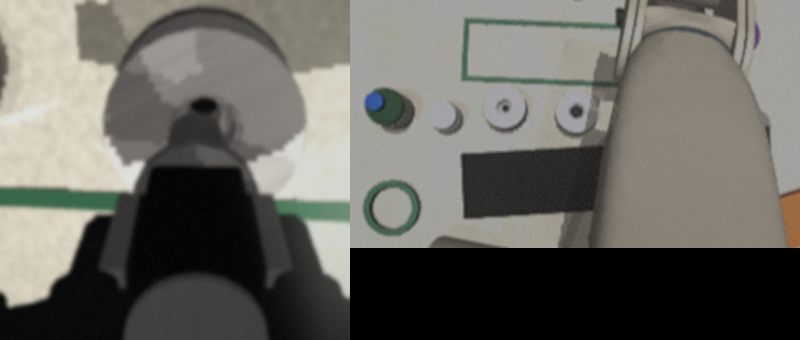

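The adapter's outline is at 104–305 (centre 204) and the pin at about 196, so I'll shift +3 mm in y. In the top view the first reject is hidden behind the arm.

Emit:
apply_moves:
  moves:
    - {"x":0,"y":0.003,"z":0.002,"turn":0}
    - {"x":0,"y":0.003,"z":0.006,"turn":0}
    - {"x":0,"y":0.003,"z":0.01,"turn":0}
    - {"x":0,"y":0.003,"z":0.014,"turn":0}
    - {"x":0,"y":0.003,"z":0.018,"turn":0}
    - {"x":0,"y":0.003,"z":0.022,"turn":0}
    - {"x":0,"y":0.003,"z":0.026,"turn":0}
    - {"x":0,"y":0.003,"z":0.029,"turn":0}
    - {"x":0,"y":0.003,"z":0.029,"turn":0}

```text
t: 17.9
ee_pos: [564.5, 124.2, 111.9]
tool_rot: [-3.137, 0.008, 3.14]
wrist_force: [1.6, -0.4, -1.1]
finger_gap: 23.6
```

Emit:
apply_moves:
  moves:
    - {"x":0,"y":0,"z":0.001,"turn":0}
    - {"x":0,"y":0,"z":0.002,"turn":0}
    - {"x":0,"y":0,"z":0.002,"turn":0}

```text
t: 18.2
ee_pos: [564.6, 124.2, 109.9]
tool_rot: [-3.137, 0.008, 3.14]
wrist_force: [0.5, -0.5, -1.9]
finger_gap: 23.3
```

Emit:
apply_moves:
  moves:
    - {"x":0,"y":0,"z":0.001,"turn":0}
    - {"x":0,"y":0,"z":0.002,"turn":0}
    - {"x":0,"y":0,"z":0.002,"turn":0}

```text
t: 18.5
ee_pos: [564.9, 124.3, 109.0]
tool_rot: [-3.137, 0.008, 3.14]
wrist_force: [-2.8, -0.9, 9.7]
finger_gap: 23.8
```

Emit:
apply_moves:
  moves:
    - {"x":0,"y":0,"z":0.001,"turn":0}
    - {"x":0,"y":0,"z":0.002,"turn":0}
    - {"x":0,"y":0,"z":0.002,"turn":0}

```text
t: 18.8
ee_pos: [565.4, 124.3, 108.9]
tool_rot: [-3.137, 0.01, 3.141]
wrist_force: [-2.6, -1.6, 14.2]
finger_gap: 23.4
```

It stops hard at about 20 mm deep with 14 N, so this is the second reject. Dragging it about 114 mm into the outline.

Emit:
apply_moves:
  moves:
    - {"x":0,"y":0,"z":-0.002,"turn":0}
    - {"x":-0.004,"y":0,"z":-0.002,"turn":0}
    - {"x":-0.01,"y":0,"z":-0.002,"turn":0}
    - {"x":-0.018,"y":0,"z":-0.002,"turn":0}
    - {"x":-0.026,"y":0,"z":-0.002,"turn":0}
    - {"x":-0.034,"y":0,"z":-0.002,"turn":0}
    - {"x":-0.042,"y":0,"z":-0.0015,"turn":0}
    - {"x":-0.05,"y":0,"z":-0.0015,"turn":0}
    - {"x":-0.058,"y":0,"z":-0.0015,"turn":0}
    - {"x":-0.066,"y":0,"z":-0.0015,"turn":0}
    - {"x":-0.074,"y":0,"z":-0.0015,"turn":0}
    - {"x":-0.082,"y":0,"z":-0.0015,"turn":0}
    - {"x":-0.09,"y":0,"z":-0.0015,"turn":0}
    - {"x":-0.098,"y":0,"z":-0.0015,"turn":0}
    - {"x":-0.106,"y":0,"z":-0.0015,"turn":0}
    - {"x":-0.111,"y":0,"z":-0.0015,"turn":0}
    - {"x":-0.114,"y":0,"z":-0.0015,"turn":0}
    - {"x":-0.114,"y":0,"z":-0.0015,"turn":0}

```text
t: 20.6
ee_pos: [680.1, 124.2, 111.6]
tool_rot: [-3.137, 0.011, 3.14]
wrist_force: [-0.4, 0.3, -1.1]
finger_gap: 23.4
```

Emit:
apply_moves:
  moves:
    - {"x":0.001,"y":0,"z":-0.008,"turn":0}
    - {"x":0.001,"y":0,"z":-0.016,"turn":0}
    - {"x":0.001,"y":0,"z":-0.024,"turn":0}
    - {"x":0.001,"y":0,"z":-0.034,"turn":0}
    - {"x":0.001,"y":0,"z":-0.045,"turn":0}
    - {"x":0.001,"y":0,"z":-0.055,"turn":0}
    - {"x":0.001,"y":0,"z":-0.055,"turn":0}

```text
t: 21.3
ee_pos: [679.7, 124.7, 169.0]
tool_rot: [-3.138, 0.014, 3.14]
wrist_force: [0.2, -0.6, -1.5]
finger_gap: 23.5
```

Run:
```python
from h import *
s=manip.sense();print(s['t'],s["ee_pos"],s["tool_rot"],s["wrist_force"])
go(557,-4,146)
```

```text
21.3 [679.680903   124.65722931 168.95530743] [-3.13761486  0.01406816  3.1404114 ] [ 0.20329949 -0.62004767 -1.51712059]
MOVE m [ 0.1228 -0.1287  0.0217] turn 0 rows 4.0
```

Emit:
apply_moves:
  moves:
    - {"x":0.1225,"y":-0.1285,"z":0,"turn":0}
    - {"x":0.1225,"y":-0.1285,"z":0,"turn":0}
    - {"x":0.1225,"y":-0.1285,"z":0,"turn":0}
    - {"x":0.1225,"y":-0.1285,"z":0,"turn":0}
    - {"x":0.1225,"y":-0.1285,"z":0.01,"turn":0}
    - {"x":0.1225,"y":-0.1285,"z":0.022,"turn":0}
    - {"x":0.1225,"y":-0.1285,"z":0.022,"turn":0}

```text
t: 22.0
ee_pos: [557.0, -3.3, 143.9]
tool_rot: [-3.138, 0.012, 3.141]
wrist_force: [-0.5, 0.9, -1.1]
finger_gap: 23.8
```

Run:
```python
from h import *
s=manip.sense();print(s["ee_pos"],s["tool_rot"],s["wrist_force"]);a=save("wrist","pics/w8.png")
go(557.5,-4,110)
def c(f):
    g=cv2.cvtColor(cv2.imread(f),cv2.COLOR_BGR2GRAY)[195:200,190:370].mean(0)
    d=np.gradient(cv2.GaussianBlur(g[None],(5,1),0)[0]);return 190+np.argmin(d[:90]),190+90+np.argmax(d[90:])
a0=cv2.imread("pics/w4.png").astype(float)[150:250,190:370];a1=cv2.imread("pics/w8.png").astype(float)[150:250,190:370]
print(cv2.phaseCorrelate(a0.mean(2),a1.mean(2)))
```

```text
[556.96735274  -3.32566589 143.94789878] [-3.13781579  0.0116854   3.14070289] [-0.54767593  0.88206808 -1.09298744]
MOVE m [ 0.0003 -0.0007  0.0345] turn 0 rows 1.0
((-0.42790365077519255, -1.0954205870510023), 0.6548067248839514)
```

The view matches the first insertion to within about 1 px. Inserting again.

Emit:
apply_moves:
  moves:
    - {"x":0,"y":-0.0005,"z":0.005,"turn":0}
    - {"x":0,"y":-0.0005,"z":0.01,"turn":0}
    - {"x":0,"y":-0.0005,"z":0.014,"turn":0}
    - {"x":0,"y":-0.0005,"z":0.018,"turn":0}
    - {"x":0,"y":-0.0005,"z":0.023,"turn":0}
    - {"x":0,"y":-0.0005,"z":0.028,"turn":0}
    - {"x":0,"y":-0.0005,"z":0.033,"turn":0}
    - {"x":0,"y":-0.0005,"z":0.034,"turn":0}

```text
t: 22.85
ee_pos: [557.4, -3.8, 109.8]
tool_rot: [-3.138, 0.011, 3.141]
wrist_force: [0.3, 0.1, -1.2]
finger_gap: 23.9
```

Emit:
apply_moves:
  moves:
    - {"x":0,"y":0,"z":0.003,"turn":0}
    - {"x":0,"y":0,"z":0.006,"turn":0}
    - {"x":0,"y":0,"z":0.009,"turn":0}
    - {"x":0,"y":0,"z":0.012,"turn":0}
    - {"x":0,"y":0,"z":0.015,"turn":0}
    - {"x":0,"y":0,"z":0.018,"turn":0}
    - {"x":0,"y":0,"z":0.021,"turn":0}
    - {"x":0,"y":0,"z":0.024,"turn":0}
    - {"x":0,"y":0,"z":0.025,"turn":0}

```text
t: 23.75
ee_pos: [557.5, -3.9, 84.4]
tool_rot: [-3.138, 0.011, 3.141]
wrist_force: [0.4, -0.2, -1.5]
finger_gap: 23.5
```

Emit:
apply_moves:
  moves:
    - {"x":0,"y":0,"z":0.001,"turn":0}
    - {"x":0,"y":0,"z":0.003,"turn":0}
    - {"x":0,"y":0,"z":0.004,"turn":0}

```text
t: 24.05
ee_pos: [557.5, -3.9, 80.3]
tool_rot: [-3.138, 0.011, 3.141]
wrist_force: [-0.2, 0.1, -0.2]
finger_gap: 23.4
```

Now drag 120 mm towards the robot onto the mat.

Emit:
apply_moves:
  moves:
    - {"x":0.004,"y":0,"z":-0.001,"turn":0}
    - {"x":0.01,"y":0,"z":-0.001,"turn":0}
    - {"x":0.018,"y":0,"z":-0.0015,"turn":0}
    - {"x":0.026,"y":0,"z":-0.0015,"turn":0}
    - {"x":0.034,"y":0,"z":-0.0015,"turn":0}
    - {"x":0.042,"y":0,"z":-0.0015,"turn":0}
    - {"x":0.05,"y":0,"z":-0.0015,"turn":0}
    - {"x":0.058,"y":0,"z":-0.002,"turn":0}
    - {"x":0.066,"y":0,"z":-0.002,"turn":0}
    - {"x":0.074,"y":0,"z":-0.002,"turn":0}
    - {"x":0.082,"y":0,"z":-0.002,"turn":0}
    - {"x":0.09,"y":0,"z":-0.002,"turn":0}
    - {"x":0.098,"y":0,"z":-0.002,"turn":0}
    - {"x":0.106,"y":0,"z":-0.002,"turn":0}
    - {"x":0.114,"y":0,"z":-0.002,"turn":0}
    - {"x":0.119,"y":0,"z":-0.002,"turn":0}
    - {"x":0.121,"y":0,"z":-0.002,"turn":0}
    - {"x":0.121,"y":0,"z":-0.002,"turn":0}

```text
t: 25.85
ee_pos: [435.8, -3.8, 80.9]
tool_rot: [-3.138, 0.01, 3.141]
wrist_force: [-0.7, -0.1, -0.9]
finger_gap: 23.5
```

Emit:
apply_moves:
  moves:
    - {"x":-0.001,"y":0,"z":0.001,"turn":0}
    - {"x":-0.001,"y":0,"z":0.002,"turn":0}
    - {"x":-0.001,"y":0,"z":0.003,"turn":0}
    - {"x":-0.001,"y":0,"z":0.003,"turn":0}

```text
t: 26.25
ee_pos: [437.0, -3.9, 79.0]
tool_rot: [-3.138, 0.009, 3.141]
wrist_force: [-6.7, -0.4, 22.2]
finger_gap: 23.4
```

The collar seats at TCP z = 79, as expected (22 N felt). Ease off, release and rise.

Emit:
apply_moves:
  moves:
    - {"x":0,"y":0,"z":-0.001,"turn":0}
    - {"x":0,"y":0,"z":-0.001,"turn":0}

```text
t: 26.45
ee_pos: [437.1, -3.9, 80.1]
tool_rot: [-3.138, 0.01, 3.141]
wrist_force: [0.6, -0.2, -1.4]
finger_gap: 23.6
```

Emit:
apply_moves:
  moves:
    - {"x":0,"y":0,"z":0,"turn":0}
    - {"x":0,"y":0,"z":0,"turn":0}
    - {"x":0,"y":0,"z":0,"turn":0}
    - {"x":0,"y":0,"z":0,"turn":0}
    - {"x":0,"y":0,"z":0,"turn":0}
    - {"x":0,"y":0,"z":-0.02,"turn":0}
    - {"x":0,"y":0,"z":-0.05,"turn":0}
    - {"x":0,"y":0,"z":-0.08,"turn":0}
    - {"x":0,"y":0,"z":-0.12,"turn":0}
    - {"x":0,"y":0,"z":-0.16,"turn":0}
    - {"x":0,"y":0,"z":-0.2,"turn":0}
    - {"x":0,"y":0,"z":-0.25,"turn":0}
    - {"x":-0.06,"y":0,"z":-0.25,"turn":0}
    - {"x":-0.06,"y":0,"z":-0.25,"turn":0}
    - {"x":-0.06,"y":0,"z":-0.25,"turn":0}
  claw: 0.4

```text
t: 27.95
ee_pos: [495.4, -3.0, 330.4]
tool_rot: [-3.138, 0.009, 3.141]
wrist_force: [0.2, -0.2, -0.1]
finger_gap: 51.6
```

Run:
```python
from h import *
C=cam("wrist");np.savez("w9",K=C[0],R=C[1],t=C[2])
a=save("wrist","pics/w9.png")
cv2.imwrite("pics/w9b.png",cv2.resize(a[:,:,::-1],None,fx=1.42,fy=1.42,interpolation=cv2.INTER_CUBIC))
s=manip.sense();print(s['t'],s["ee_pos"],s["finger_gap"])
```

```text
28.0 [493.98950925  -2.95121167 329.45855728] 51.55661431481944
```

View pics/w9b.png

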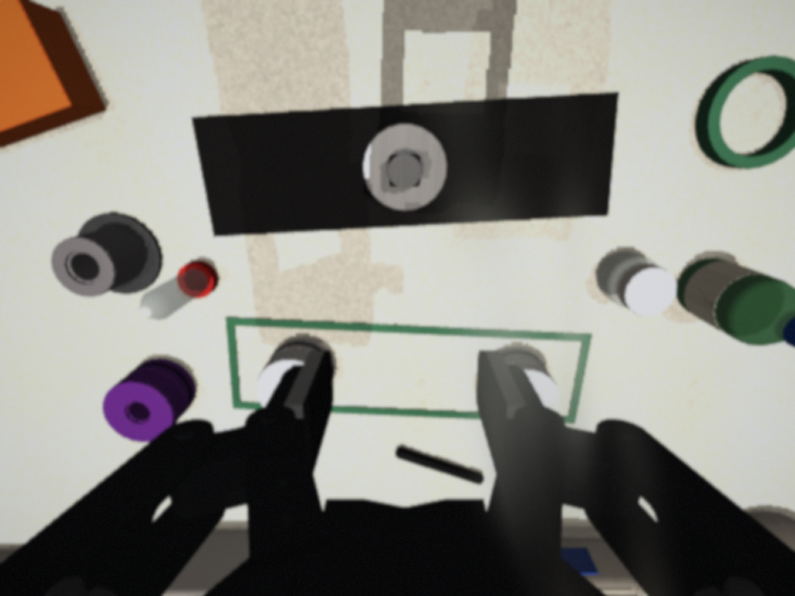

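The good adapter stands on the mat with its top at (405,166), gauge upright in it. The rejects, at about (290,375) and (525,375), are partly hidden by the fingers. I'll move the arm aside and check from the top camera.

Emit:
apply_moves:
  moves:
    - {"x":0.3,"y":0.563,"z":0,"turn":0}
    - {"x":0.3,"y":0.563,"z":0,"turn":0}
    - {"x":0.3,"y":0.563,"z":0,"turn":0}
    - {"x":0.3,"y":0.563,"z":0,"turn":0}
    - {"x":0.3,"y":0.563,"z":0,"turn":0}
    - {"x":0.3,"y":0.563,"z":0,"turn":0}
    - {"x":0.3,"y":0.563,"z":0,"turn":0}
    - {"x":0.3,"y":0.563,"z":0,"turn":0}
    - {"x":0.3,"y":0.563,"z":0,"turn":0}
    - {"x":0.3,"y":0.563,"z":0,"turn":0}
    - {"x":0.3,"y":0.563,"z":0,"turn":0}
    - {"x":0.3,"y":0.563,"z":0,"turn":0}
    - {"x":0.3,"y":0.563,"z":0,"turn":0}
    - {"x":0.3,"y":0.563,"z":0,"turn":0}
    - {"x":0.3,"y":0.563,"z":0,"turn":0}
    - {"x":0.3,"y":0.563,"z":0,"turn":0}

```text
t: 29.6
ee_pos: [194.3, 558.5, 324.3]
tool_rot: [-3.135, 0.006, 3.141]
wrist_force: [-0.6, -0.2, -1.0]
finger_gap: 51.6
```

Run:
```python
from h import *
a=save("top","pics/t9.png");b=save("side","pics/s9.png")
c=cv2.resize(a[120:275,180:390,::-1],None,fx=2.5,fy=2.5,interpolation=2)
d=cv2.resize(b[130:320,160:430,::-1],None,fx=1.0,fy=1.0)
h=c.shape[0];d=cv2.copyMakeBorder(d,0,h-d.shape[0],0,0,0)
m=np.hstack([c,d]);print(m.shape);cv2.imwrite("pics/m9.png",m)
```

```text
(388, 795, 3)
```

View pics/m9.png

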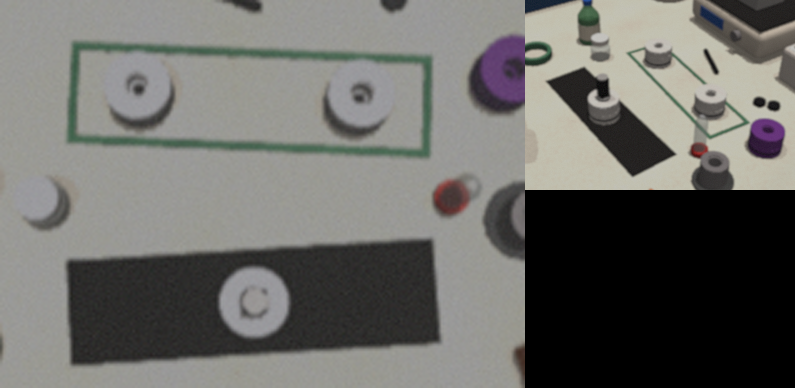

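Run:
```python
from h import *
C=cam("top");f=lambda u,v,z:ray(C,u/2.5+180,v/2.5+120,z)
def loc(cs,p):
    q=[f(*c,0)[:2] for c in cs];o=np.mean(q,0);e=(q[0]+q[3]-q[1]-q[2]);e/=np.linalg.norm(e)
    d=p[:2]-o;return p.round(),"x",round(d@[e[1],-e[0]],1),"y",round(d@e,1)
T=[(74,42),(431,58),(428,156),(69,141)];M=[(66,261),(432,239),(440,341),(72,364)]
print(loc(T,f(138,89,55)));print(loc(T,f(360,97,55)));print(loc(M,f(254,302,55)))
s=manip.sense();print(s['t'],np.abs(s['qd']).max())
print(manip.finish_job())
```

```text
(array([670., 121.,  55.]), 'x', np.float64(-6.8), 'y', np.float64(124.2))
(array([ 659., -124.,   55.]), 'x', np.float64(-5.0), 'y', np.float64(-120.7))
(array([435.,  -5.,  55.]), 'x', np.float64(-2.1), 'y', np.float64(-0.8))
29.7 0.008800589495864692
the job is handed in; nothing more can be done
None
```

The job is handed in at about 30 s of the 67 s allowed. Finishing gives no verdict, so what follows rests on my own checks.

**Gauge trials:**
- **Middle adapter:** it took the pin about 48 mm with no resistance on the first try. On the second it went down to the collar, which seated with about 22 N. This is the good one.
- **Outer adapters:** the gauge stopped about 29 mm deep in the one on the robot's right (-y) and about 20 mm deep in the one on its left (+y). I read about 14 N at the wrist each time, well under the 80 N limit.

**Moves:** I dragged both rejects by the gauge into the green outline. I then dragged the good one onto the mat, pressed the gauge home and let it go.

**Final check (top camera, arm clear):**

| Adapter | Strip | Off the long middle line (limit 26 mm) | Along it from the middle (limit 180 mm) |
|---|---|---|---|
| Good | mat | 2 mm | 1 mm |
| Left reject | outline | 7 mm | 124 mm |
| Right reject | outline | 5 mm | 121 mm |

In the last pictures the gauge stands upright in the good adapter, and the bystanders look unmoved, though I did not measure them.

**What disagreed:**
- The top and wrist cameras differed by up to about 3 mm.
- The top picture puts the rejects about 8 mm short of where the arm let them go. All three are still well inside the limits.
- One move call was refused because I left out "turn". It cost one viewed picture but moved nothing.

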